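Check the bench draw gauge at its red mark

ROBOT

A 6-joint arm with a two-finger parallel gripper is mounted at the origin on the work surface. World frame = base frame: x ahead of the robot, y to its left, z up, the work surface at z = 0. Lengths are in m, angles in rad, forces in N, time in s.
With the tool pointing down it reaches from about 0.325 to 0.775 m from the base axis. Payload 9.3 kg.
Tool frame: the origin (TCP) lies midway between the tips of the shut fingers; the grasp point (between the pads) lies 19 mm behind it (pinch_z is the x of the grasp point in the tool frame, in m); x points along the fingers, z is the direction in which the jaws open and shut, and the axes are right-handed (so a half turn about x gives the same grasp; the last joint's range is limited). The gripper opens to 85 mm and grips with 20 to 120 N. Pads are 22 mm wide; open, the fingers measure 114 mm over their backs; the gripper's body (76 mm by 85 mm) begins 54 mm behind the grasp point. The pads swing forward as they close: fully open they stand 13 mm farther back than shut.
Start: joints at [-1.289, 0.259, 0.021, 1.334, 0, 1.418], TCP at [0.232, -0.499, 0.231] pointing down, gripper open.
Joint ranges: [-3.04, 3.04], [-0.91, 1.82], [-1.04, 1.36], [-1.92, 1.95], [-1.52, 1.45], [-3.14, 3.14]. Speed limits (rad/s): [2.22, 2.22, 2.79, 3.14, 3.14, 3.14].

INTERFACE

Orientations are given as a 3x3 rotation matrix whose columns are the frame's x, y, z axes.
In Python, from plant import * gives the robot as it stands. Calls block until the motion is done:
- move_to(position, orientation): joint-space move of the TCP to a pose.
- servo_line(position, ori=None, vel=0.15, force_limit=None): straight line of the TCP; ori=None keeps the orientation; vel is the mean speed in m/s. With force_limit (N) it stops when the force on the tool has changed by that much, and returns True; else False.
- goto_joints(angles): joint-space move.
- gripper_to(opening): opening from 0.0 (shut) to 1.0 (fully open); the grip force is fixed at half the most; returns when the fingers have stopped.
- sleep(seconds).
- ik(position, orientation): joint angles nearest the present ones, or None.
- read_state(): the state.
- capture(name): name is "side" or "top" or "wrist"; returns a dict with "frame" (400x640x3 uint8, blue, green, red), "K" (3x3 intrinsics, pixels), "T" (4x4, takes a point from camera to world coordinates). Camera axes: x right, y up, looking along -z (the intrinsics and any distortion apply to the point x, -y, -z); pixel columns grow to the right and rows downward; lengths in m; the calibration is good to about 2 mm. A picture is of the moment at which its call begins. There is no depth.
A pose or a line that the arm cannot do raises IKError and nothing moves.
- hand_in(): hands the job in, once; it reports no verdict.
The state is a dict: "time": time; "joint_pos": joint angles; "dq": joint speeds; "joint_efforts": joint torques, N m; "tcp_pos": TCP position; "orientation": TCP orientation; "ft_force": force on the tool from outside, world axes, zero at the start; "torque": the same for the moment, N m; "width": opening from 0.0 (shut) to 1.0 (fully open).
Only numpy, scipy, OpenCV 4.12 (cv2) and the standard library are available. Lean on these libraries where they do the work, as an engineer would, in place of code of your own. Each camera call takes 0.05 s, during which the arm holds its last target. There are 200 camera calls.

TASK

The spring draw gauge under the microscope is due for its check, but a tube rack was left in front of it: first move the orange rack out of the way and set it down gently, upright, inside the white tray. Then pull the gauge's blue tab down its slope until the black pointer lines up with the red mark, hold it there for about one second without pulling past the mark, and ease the tab back fully home without letting it snap back. Do not bump the microscope, shift the red mark or disturb the well plates, the bottle or the steel block.

Things in the scene. Friction and masses are not known exactly. Their poses are not given: they have to be found in the camera images.
- gauge: Fixed spring draw gauge: dark steel plate 270 x 180 mm on a white stand, sloping at 0.55 rad (31.5 deg). Origin on the bench under the plate's centre; x level, to the uphill side, y to the scale's side, z up. The plate's face is 110 mm above the origin. Uphill is (cos 0.55, 0, sin 0.55), the plate's outward normal (-sin 0.55, 0, cos 0.55). Stand: x, y within 120, 85 mm.
- draw (a joint): How far the blue tab is pulled down the slope, m: 0 fully home (uphill), at most 0.150. A spring pulls it home with 4 N at 0, rising 0.8 N per 10 mm; it is damped.
- tab (a point): Centre of the blue pull tab, 30 mm off the plate: 12 mm thick along the slope, 60 mm wide across, standing square to the plate from 8 to 52 mm off it. x up the slope, y across, z out of the plate. Take it with one finger uphill and one downhill; 36 mm is free uphill (then a housing 34 mm high). The microscope overhangs: the tool must lean as the slope does.
- pointer (a point): Tip of the thin black pointer (4 mm wide) on the tab's slide, 60 mm to the +y side of the tab's centre line and 7 mm off the plate; axes as the tab's. It moves with the tab.
- mark (a point): Tip of the red set mark (4 mm wide, with a red block at its outer end) on the scale; axes as the tab's. It coincides with pointer when the gauge is pulled exactly to the mark. It lies 60 to 120 mm down the slope from the pointer's home.
- scope: Fixed white video microscope overhanging the gauge; axes as the gauge's, origin on the bench within 10 mm of the gauge's. Ring lamp with a black band, 92 mm across, 272 to 294 mm above the bench, centred at x = 78 mm; above it a tube 54 mm across and a black camera up to 392 mm; arm back to a steel pillar 32 mm across at x = 195 mm, 390 mm high; foot x 130 to 240, y -85 to 85 mm.
- rack: Loose orange tube rack with capped tubes, 150 x 62 mm, 173 mm high with its carry bar, about 0.35 kg. Origin at the centre of its underside, x along its length, z up. The tube caps reach 127 mm high.
- rack_bar (a point): Middle of the rack's carry bar, 165 mm above its underside: bar 150 mm long (along the rack's x), 14 mm wide, 16 mm high, free beneath for 30 mm except at its ends.
- tray: Fixed white shallow tray, outside 190 x 102 mm, rim 14 mm high and 5 mm thick, floor 5 mm thick, inside 180 x 92 mm. Origin at the centre of its underside, x along its length.
- plates: Bystander: stack of three clear well plates, 127 x 85 mm, 66 mm high, origin at the centre of its underside. It stands either left or right; the tray is on the other side.
- bottle: Bystander: amber bottle, 66 mm across, 170 mm high, beside the gauge; origin at the centre of its underside.
- block: Bystander: steel block 60 x 60 x 90 mm high, on the gauge's other side; origin at the centre of its underside.
There are look-alikes about, which are no part of the job. What is meant by the rack is not pink, and is the larger of those in its own colour.

How it is judged:
By the outcome, as a careful person would: the job done as asked, in the order asked, and still so for the second after the job is handed in, with the robot touching nothing.
It also fails if it takes over 67 s, if anything falls off the work surface, if the arm or the gripper's body presses on something with over 40 N, if the wrist force passes 120 N, or if a joint passes its speed limit or range.

## Working session

There is one attempt and no reset: what is moved stays moved. The work goes in short steps, each a Python script; the robot and the scene stay as the last script left them, time stands still between calls to the robot, and variables do not carry over. Pictures are saved under pics/ and viewed, about 8 in all and at most 12, crops included, and the job is handed in when it is done.

```bash
mkdir -p pics; ls
python3 - <<'E'
from plant import *
import cv2,numpy as np
for n in("side","top"):
    c=capture(n); cv2.imwrite(f"pics/{n}0.png",c["frame"]); print(n,c["K"].tolist(),np.round(c["T"],4).tolist(),[k for k in c])
s=read_state();print(s["time"],s["orientation"],s["tcp_pos"])
E
```

```text
pics
side [[379.31298969779357, 0.0, 310.32505501770834], [0.0, 379.31298969779357, 200.54782513590516], [0.0, 0.0, 1.0]] [[0.9949, 0.0585, -0.0826, 0.4819], [-0.1009, 0.6372, -0.764, -0.7706], [0.0079, 0.7684, 0.6399, 0.76], [0.0, 0.0, 0.0, 1.0]] ['frame', 'K', 'T']
top [[374.93175596830514, 0.0, 324.52522618621464], [0.0, 374.93175596830514, 200.7430333866629], [0.0, 0.0, 1.0]] [[0.0115, 0.9873, -0.1586, 0.398], [-0.9999, 0.0114, -0.0017, -0.0062], [0.0002, 0.1586, 0.9873, 1.1011], [0.0, 0.0, 0.0, 1.0]] ['frame', 'K', 'T']
0.1 [[-3.00798475e-04  9.06951782e-01  4.21234346e-01]
 [ 1.13675076e-03  4.21234403e-01 -9.06951093e-01]
 [-9.99999309e-01  2.06028957e-04 -1.15768479e-03]] [ 0.23161227 -0.4985878   0.23073273]
```

View pics/side0.png

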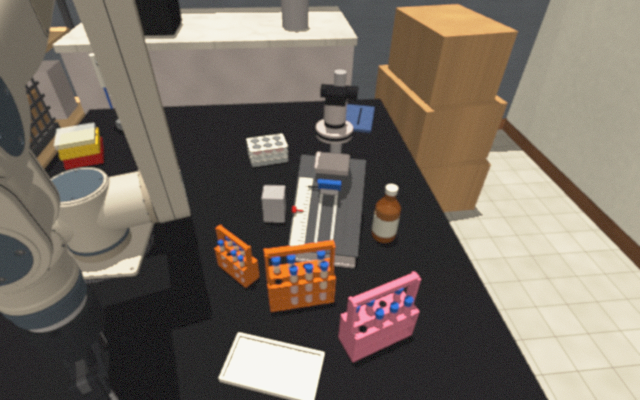

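View pics/top0.png

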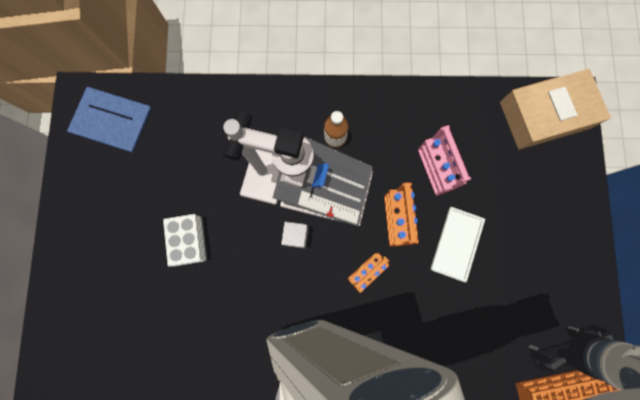

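The side view shows the gauge running from its tab at (328,184) down to about (330,260). The large orange rack is at (300,275), with a small orange rack, a pink rack and the tray at (273,366). The top view shows the gauge tab at (320,176), red mark at (330,212), rack at (402,215) and tray at (458,244). I'll enlarge both for measuring.

```bash
cat > h.py <<'E'
from plant import *
import cv2,numpy as np
def proj(c,P):
    P=np.atleast_2d(P);T=c["T"];q=(P-T[:3,3])@T[:3,:3]
    q=q*[1,-1,-1];u=q@c["K"].T
    return u[:,:2]/u[:,2:]
def ray(c,uv):
    d=np.linalg.inv(c["K"])@[uv[0],uv[1],1];d=d*[1,-1,-1]
    return c["T"][:3,3],c["T"][:3,:3]@d
def at_z(c,uv,z):
    o,d=ray(c,uv);return o+d*(z-o[2])/d[2]
def crop(c,x0,y0,w,h,s):
    return cv2.resize(c["frame"][y0:y0+h,x0:x0+w],None,fx=s,fy=s,interpolation=cv2.INTER_CUBIC)
E
python3 - <<'E'
from h import *
t=capture("top");s=capture("side")
a=crop(t,220,100,280,190,2.8);cv2.imwrite("pics/topc.png",a)
b=crop(s,200,60,240,340,1.76);cv2.imwrite("pics/sidec.png",b)
import pickle;pickle.dump((t,s),open("c0.pkl","wb"))
for uv in[(402,215),(458,244),(320,176),(330,212),(440,160),(369,272),(560,385),(336,130),(295,235)]:print(uv,at_z(t,uv,0).round(3),at_z(t,uv,.16).round(3))
E
```

```text
(402, 215) [ 0.535 -0.234  0.   ] [ 0.515 -0.201  0.16 ]
(458, 244) [ 0.451 -0.396  0.   ] [ 0.444 -0.339  0.16 ]
(320, 176) [0.65 0.01 0.  ] [0.613 0.008 0.16 ]
(330, 212) [ 0.541 -0.021  0.   ] [ 0.52  -0.019  0.16 ]
(440, 160) [ 0.704 -0.352  0.   ] [ 0.659 -0.302  0.16 ]
(369, 272) [ 0.368 -0.135  0.   ] [ 0.372 -0.116  0.16 ]
(560, 385) [ 0.068 -0.659  0.   ] [ 0.116 -0.564  0.16 ]
(336, 130) [ 0.795 -0.037  0.   ] [ 0.737 -0.032  0.16 ]
(295, 235) [0.472 0.081 0.   ] [0.461 0.068 0.16 ]
```

View pics/topc.png

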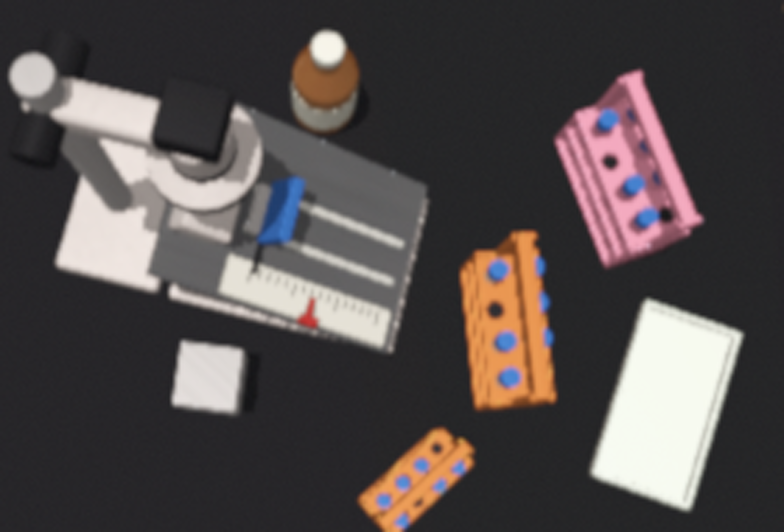

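View pics/sidec.png

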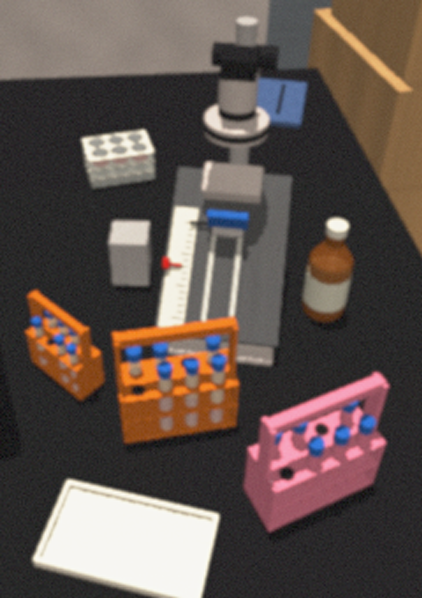

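Both crops agree: the gauge slopes down towards -y and its scale faces the robot. The pointer tip is at crop (256,270) and the mark tip at (312,298). The rack bar runs (525,234) to (543,402) and the tray corners are clear. Next I'll fit poses.

```bash
cat > fit.py <<'E'
from h import *
import pickle
from scipy.optimize import least_squares
t,s=pickle.load(open("c0.pkl","rb"))
ft=lambda p:(np.array(p)+.5)/2.8-.5+[220,100]
fs=lambda p:(np.array(p)+.5)/1.76-.5+[200,60]
def W(q,L):
    c,n=np.cos(q[2]),np.sin(q[2]);L=np.atleast_2d(L)
    return L@np.array([[c,-n,0],[n,c,0],[0,0,1]]).T+[q[0],q[1],0]
U=np.array([np.cos(.55),0,np.sin(.55)]);N=np.array([-np.sin(.55),0,np.cos(.55)])
def G(u,y,n):return np.array([0,y,.110 if 1 else 0])+[0,0,0]+u*U+n*N
def fit(obs,q0):
    f=lambda q:np.concatenate([(proj(c,W(q,L))[0]-p) for c,L,p in obs])
    r=least_squares(f,q0,loss="soft_l1");print(r.x.round(4),"res",r.fun.reshape(-1,2).round(1).tolist());return r.x
if __name__=="__main__":
    g=fit([(t,G(-.135,-.09,0),ft((427,187))),(t,G(-.135,.09,0),ft((390,348))),(t,G(.135,.09,0),ft((150,272))),
     (s,G(.135,.09,0),fs((178,168))),(s,G(.135,-.09,0),fs((292,176))),(s,G(-.135,-.09,0),fs((273,345)))],[.56,.03,1.3])
    r=fit([(t,[.075,0,.173],ft((525,235))),(t,[-.075,0,.173],ft((543,402))),(s,[-.075,0,.173],fs((114,330))),(s,[.075,0,.173],fs((237,321)))],[.5,-.2,0.])
    fit([(t,[sx*.095,sy*.051,.014],ft(p)) for sx,sy,p in[(1,1,(648,300)),(1,-1,(743,332)),(-1,-1,(690,510)),(-1,1,(592,475))]]+
      [(s,[sx*.095,sy*.051,.014],fs(p)) for sx,sy,p in[(-1,1,(68,480)),(1,1,(219,513)),(1,-1,(203,598)),(-1,-1,(35,565))][1:1]],[.45,-.39,-.2])
    for nm,pt,ps in[("ptr",(256,270),(190,222)),("mark",(312,298),(182,265))]:
      def f(v):
        L=W(g,G(v[0],v[1],.007))
        return np.concatenate([proj(t,L)[0]-ft(pt),proj(s,L)[0]-fs(ps)])
      k=least_squares(f,[0,.06]);print(nm,k.x.round(4),k.fun.round(1))
E
python3 fit.py
python3 - <<'E'
from h import *
R0=np.array([[0,0,1],[0,1,0],[-1,0,0.]])
print(ik([.5,-.2,.3],np.array([[0,1,0],[0,0,-1],[-1,0,0.]])),ik([.5,-.2,.3],np.array([[0,0,1],[0,1,0],[-1,0,0.]])))
E
```

```text
[ 0.6119 -0.0095  1.3344] res [[0.2, -0.4], [-0.9, 1.9], [-0.1, 1.2], [0.2, -0.7], [0.2, 0.0], [3.2, 1.2]]
[ 0.5197 -0.2174  0.0604] res [[-0.0, -0.5], [-1.3, -0.5], [-0.6, 2.9], [-0.2, 0.0]]
[ 0.4517 -0.3919 -0.3372] res [[-0.0, 0.2], [-0.4, 0.6], [-0.1, -0.4], [0.6, -0.3]]
ptr [0.0392 0.0571] [-0.8  0.6  0.7  0.7]
mark [-0.0288  0.0628] [-0. -0.  0.  0.]
[-0.53637809  0.22879478  0.15395033  1.49595188  0.          2.60521456] [-0.53637809  0.22879478  0.15395033  1.49595188  0.          1.03441824]
```

```bash
cat >> h.py <<'E'
def ori(x,z):
    x=np.array(x,float);z=np.array(z,float);return np.column_stack([x,np.cross(z,x),z])
def down(yaw,sg=1): # bar along yaw, jaws across
    return ori([0,0,-1],[-sg*np.sin(yaw),sg*np.cos(yaw),0])
E
python3 - <<'E'
from h import *
s=read_state();print(s["time"])
for sg in(1,-1):
  for p,y in(([.52,-.217,.36],.06),([.4517,-.392,.3],-.337)): print(sg,ik(p,down(y,sg)))
j=[ik([.52,-.217,.36],down(.06,sg)) for sg in(1,-1)]
sg=1 if abs(j[0][5])<abs(j[1][5]) else -1
servo_line([.232,-.499,.36],vel=.25)
move_to([.52,-.217,.36],down(.06,sg))
c=capture("wrist");cv2.imwrite("pics/w1.png",c["frame"]);print(sg,c["K"].round(1).tolist(),c["T"].round(3).tolist())
import pickle;pickle.dump(c,open("w1.pkl","wb"));print(read_state()["time"])
E
```

```text
0.2
1 [-0.54425558  0.28370067  0.38027714  1.6673728   0.         -0.60425558]
1 [-0.85499658  0.33678617  0.30604043  1.54005059  0.         -0.51799658]
-1 [-0.54425558  0.28370067  0.38027714  1.6673728   0.          2.53733707]
-1 [-0.85499658  0.33678617  0.30604043  1.54005059  0.          2.62359608]
1 [[278.4, 0.0, 318.5], [0.0, 278.4, 203.3], [0.0, 0.0, 1.0]] [[-0.058, -0.959, -0.279, 0.449], [0.998, -0.056, -0.015, -0.222], [-0.001, -0.279, 0.96, 0.502], [0.0, 0.0, 0.0, 1.0]]
2.675
```

View pics/w1.png

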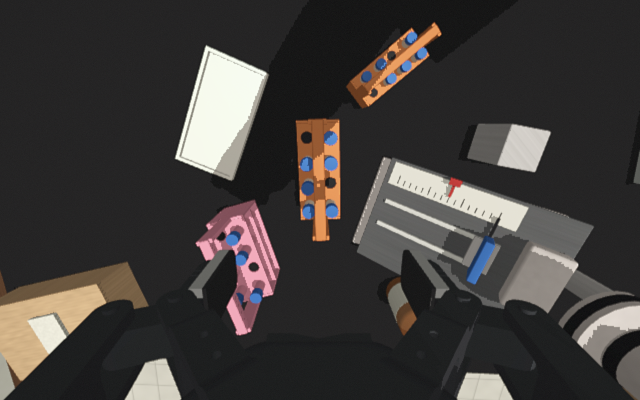

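The wrist view shows the rack bar running from (319,120) to (321,240), and the tray at about (221,112). The gauge is in clear view, with the mark tip near (450,196), the pointer tip near (501,213) and downhill corners near (391,158) and (357,250). I'll check the fits against this view.

```bash
cat > f2.py <<'E'
from fit import *
w=pickle.load(open("w1.pkl","rb"))
g=[.6119,-.0095,1.3344];r=[.5197,-.2174,.0604];tr=[.4517,-.3919,-.3372]
print("bar",proj(w,W(r,[[-.075,0,.173],[.075,0,.173]])).round(1).tolist())
print("tray",proj(w,W(tr,[[.095*a,.051*b,.014] for a in(1,-1) for b in(1,-1)])).round(1).tolist())
print("gauge",proj(w,W(g,[G(a*.135,b*.09,0) for a in(1,-1) for b in(1,-1)])).round(1).tolist())
print("ptr,mark",proj(w,W(g,[G(.0392,.06,.007),G(-.0288,.06,.007)])).round(1).tolist())
cv2.imwrite("pics/w1c.png",crop(w,340,140,260,180,3))
E
python3 f2.py
```

```text
bar [[318.7, 119.0], [319.0, 241.4]]
tray [[229.3, 181.1], [173.3, 159.0], [265.0, 74.0], [203.6, 46.7]]
gauge [[594.2, 226.2], [523.0, 341.3], [390.5, 157.6], [355.0, 252.7]]
ptr,mark [[497.9, 217.5], [448.0, 199.0]]
```

View pics/w1c.png

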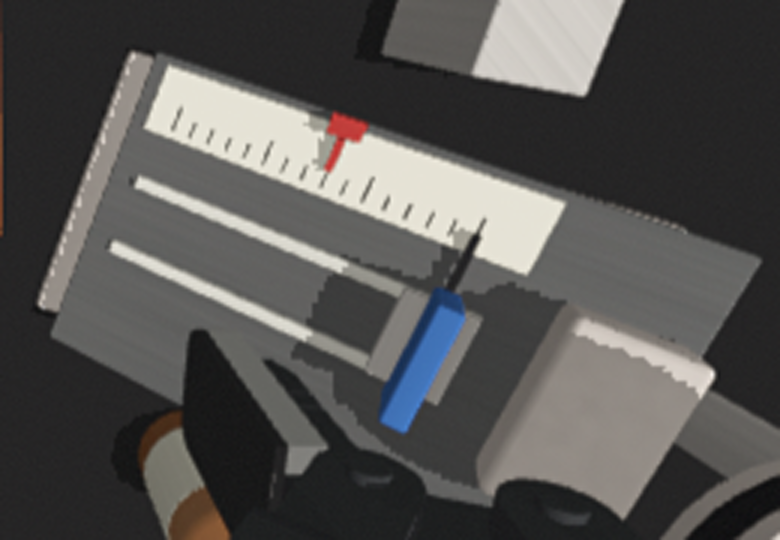

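The projections match the picture to about 1–2 px, so the rack, tray and gauge fits hold. The mark is about 70 mm down the slope. I'll grasp the rack now.

Run:
```python
from h import *
gripper_to(.6)
R=down(.0604)
servo_line([.5197,-.2174,.22],ori=R,vel=.2)
print(servo_line([.5197,-.2174,.148],vel=.08,force_limit=8))
gripper_to(0.0)
s=read_state();print(s["width"],s["ft_force"],s["tcp_pos"])
servo_line([.5197,-.2174,.17],vel=.06)
s=read_state();print(s["width"],s["ft_force"],s["torque"])
servo_line([.5197,-.2174,.34],vel=.2)
servo_line([.4517,-.3919,.34],ori=down(-.3372),vel=.15)
s=read_state();print(s["time"],s["width"],s["ft_force"],s["torque"],s["tcp_pos"])
a=[crop(capture(n),*b) for n,b in(("side",(180,150,260,250,1.5)),("top",(370,120,180,200,1.875)))]
cv2.imwrite("pics/lift.png",np.hstack([a[0],a[1][:375]]))
```

```text
False
0.1502360104225696 [-0.41031456  0.20372086  2.96859059] [ 0.51993517 -0.21745978  0.14846154]
0.15342458355581443 [ 1.13006308  0.26922314 -3.27201075] [-0.01514851  0.00441173  0.01227609]
8.35 0.14838346470451436 [ 0.07007101  0.4877574  -4.19656085] [0.028227   0.03675977 0.00892927] [ 0.45202179 -0.39117693  0.34016763]
```

View pics/lift.png

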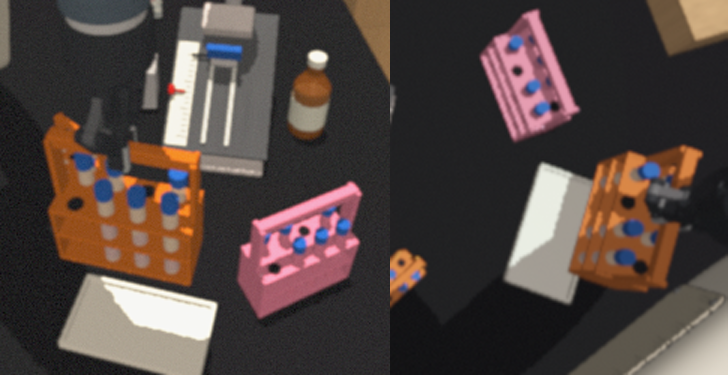

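The rack hangs level in the gripper above the tray and in line with it. I'll lower it gently.

Run:
```python
from h import *
p=[.4517,-.3919]
servo_line(p+[.175],vel=.15)
sleep(.2)
print(servo_line(p+[.149],vel=.02,force_limit=2.0))
s=read_state();print(s["tcp_pos"],s["ft_force"],s["torque"])
gripper_to(.3);gripper_to(.6)
z=s["tcp_pos"][2]
servo_line([s["tcp_pos"][0],s["tcp_pos"][1],z+.15],vel=.12)
print(read_state()["time"])
a=[crop(capture(n),*b) for n,b in(("side",(180,150,260,250,1.5)),("top",(370,120,180,200,1.875)))]
cv2.imwrite("pics/placed.png",np.hstack([a[0],a[1][:375]]))
```

```text
True
[ 0.45157297 -0.39164418  0.15344263] [ 0.11703666 -0.05407155  4.65656579] [0.21281413 0.04789145 0.00855138]
12.9417
```

View pics/placed.png

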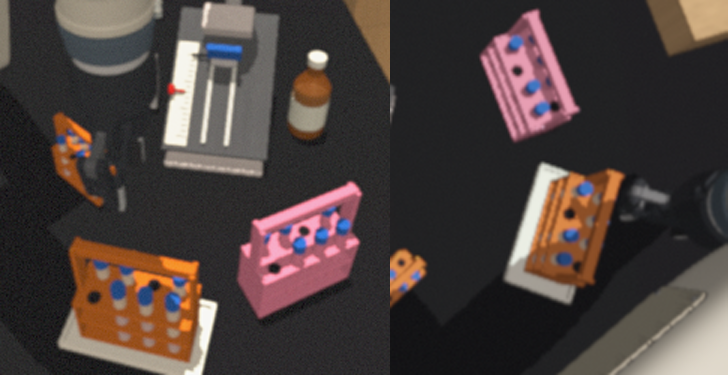

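The rack stands upright inside the tray with clear margins. Next are the leaning-tool IK checks and a close look at the gauge.

```bash
cat >> h.py <<'E'
g=[.6119,-.0095,1.3344]
_c,_s=np.cos(g[2]),np.sin(g[2]);RG=np.array([[_c,-_s,0],[_s,_c,0],[0,0,1]])
U=np.array([np.cos(.55),0,np.sin(.55)]);N=np.array([-np.sin(.55),0,np.cos(.55)])
def GW(u,y,n):return RG@(np.array([0,y,.110])+u*U+n*N)+[g[0],g[1],0]
def lean(sg=1):return ori(RG@-N,RG@(sg*U))
def guy(p): # world -> (u,y,n)
    q=RG.T@(np.array(p)-[g[0],g[1],0])-[0,0,.11];return np.array([q@U,q[1],q@N])
E
python3 - <<'E'
from h import *
def k(p,R):
    try:return np.round(ik(p,R),2)
    except Exception as e:return e
for sg in(1,-1):
  for u,n in((-.06,.17),(.04,.13),(.04,.016),(-.07,.016)):print(sg,u,n,GW(u,0,n).round(3),k(GW(u,0,n),lean(sg)))
print(read_state()["joint_pos"].round(2) if hasattr(read_state()["joint_pos"],"round") else read_state()["joint_pos"])
E
```

```text
1 -0.06 0.17 [ 0.579 -0.146  0.224] [-0.63  0.43  0.15  1.52  0.5  -0.46]
1 0.04 0.13 [ 0.604 -0.042  0.242] [-0.47  0.38  0.11  1.44  0.53 -0.27]
1 0.04 0.016 [0.618 0.016 0.145] [-0.37  0.42 -0.09  1.15  0.54 -0.15]
1 -0.07 0.016 [ 0.596 -0.076  0.087] [-0.52  0.49 -0.13  1.13  0.53 -0.33]
-1 -0.06 0.17 [ 0.579 -0.146  0.224] [-0.63  0.43  0.15  1.52  0.5   2.68]
-1 0.04 0.13 [ 0.604 -0.042  0.242] [-0.47  0.38  0.11  1.44  0.53  2.87]
-1 0.04 0.016 [0.618 0.016 0.145] [-0.37  0.42 -0.09  1.15  0.54  2.99]
-1 -0.07 0.016 [ 0.596 -0.076  0.087] [-0.52  0.49 -0.13  1.13  0.53  2.81]
[-0.85  0.34  0.32  1.55 -0.   -0.52]
```

Run:
```python
from h import *
import pickle
s=read_state();servo_line([*s["tcp_pos"][:2],.36],vel=.25)
move_to(GW(-.06,0,.22),lean())
servo_line(GW(.0,0,.13),vel=.2)
gripper_to(.5)
c=capture("wrist");pickle.dump(c,open("w2.pkl","wb"));cv2.imwrite("pics/w2.png",crop(c,160,0,320,240,2.5))
s=read_state();print(s["time"],guy(s["tcp_pos"]),s["width"],s["ft_force"])
print(proj(c,[GW(.0392,.06,.007),GW(-.0288,.06,.007),GW(-.135,.09,0),GW(.135,.09,0),GW(.0392,.03,.052),GW(.0392,-.03,.052)]).round(1).tolist())
```

```text
15.425 [-0.00070081 -0.0003076   0.13061771] 0.5003730634729266 [-0.59917742  0.35478715 -0.51377423]
[[362.4, 134.1], [289.0, 134.3], [173.7, 100.6], [466.7, 100.1], [369.1, 175.0], [365.7, 243.7]]
```

View pics/w2.png

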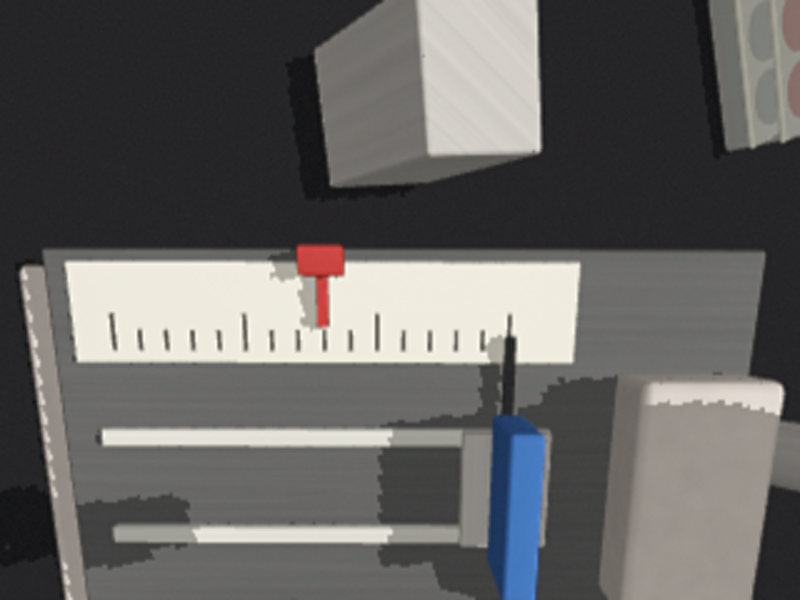

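The close view is clear: pointer tip at crop (509,338), mark tip at (322,326), and scale ticks every 10 mm. I'll measure to sub-pixel.

```bash
cat > meas.py <<'E'
from h import *
def onn(c,uv,n):
    o,d=ray(c,uv);a=guy(o);b=guy(o+d);return a+(b-a)*(n-a[2])/(b[2]-a[2])
def red(c):
    f=c["frame"].astype(int);m=(f[...,2]>110)&(f[...,1]<80)&(f[...,0]<90)
    e=proj(c,GW(-.03,.06,.007))[0].astype(int);out=[]
    w=m.copy();w[:]=0;w[e[1]-20:e[1]+12,e[0]-60:e[0]+60]=m[e[1]-20:e[1]+12,e[0]-60:e[0]+60]
    for v in np.unique(np.nonzero(w)[0]):
        x=np.nonzero(w[v])[0]; out.append((v,x.mean(),len(x),onn(c,(x.mean(),v),.007)[:2].round(4)))
    return out
def black(c,u):
    f=c["frame"].max(2).astype(int);out=[]
    e=proj(c,GW(u,.06,.007))[0].round().astype(int)
    for v in range(e[1]-4,e[1]+12):
        r=f[v,e[0]-8:e[0]+9];wt=np.clip(70-r,0,None)
        if wt.sum()>30:
            x=e[0]-8+(wt*np.arange(17)).sum()/wt.sum();out.append((v,round(x,2),wt.tolist(),onn(c,(x,v),.007)[:2].round(4)))
    return out
E
python3 - <<'E'
from meas import *
import pickle
c=pickle.load(open("w2.pkl","rb"))
for o in red(c)[-16:]:print(*o)
for o in black(c,.0392):print(*o)
for x in(510,112.5):print("tick",onn(c,(160+(x+.5)/2.5-.5,332/2.5),0))
for p in((505,420),(497,418),(543,432)):print("tabtop",onn(c,(160+p[0]/2.5,p[1]/2.5),.052))
E
```

```text
114 288.0 3 [-0.0292  0.0779]
115 288.0 3 [-0.0292  0.077 ]
116 288.0 3 [-0.0292  0.0762]
117 288.0 3 [-0.0293  0.0753]
118 288.5 4 [-0.0288  0.0744]
119 288.5 4 [-0.0289  0.0735]
120 288.5 4 [-0.0289  0.0727]
121 288.5 4 [-0.0289  0.0718]
122 288.5 4 [-0.029   0.0709]
123 289.0 3 [-0.0285  0.07  ]
124 289.0 3 [-0.0285  0.0692]
125 288.5 4 [-0.029   0.0683]
126 289.0 3 [-0.0286  0.0674]
127 288.5 4 [-0.0291  0.0665]
128 288.5 4 [-0.0291  0.0656]
129 288.5 4 [-0.0291  0.0647]
135 363.49 [0, 0, 0, 0, 0, 0, 0, 0, 0, 34, 24, 3, 0, 0, 0, 0, 0] [0.0403 0.0592]
136 363.62 [0, 0, 0, 0, 0, 0, 0, 0, 15, 32, 30, 24, 0, 0, 0, 0, 0] [0.0404 0.0583]
137 363.62 [0, 0, 0, 0, 0, 0, 0, 0, 15, 31, 30, 23, 0, 0, 0, 0, 0] [0.0405 0.0574]
138 363.6 [0, 0, 0, 0, 0, 0, 0, 0, 14, 30, 28, 21, 0, 0, 0, 0, 0] [0.0405 0.0565]
139 363.64 [0, 0, 0, 0, 0, 0, 0, 0, 13, 30, 30, 22, 0, 0, 0, 0, 0] [0.0406 0.0556]
140 363.57 [0, 0, 0, 0, 0, 0, 0, 0, 13, 30, 31, 17, 0, 0, 0, 0, 0] [0.0406 0.0547]
141 363.25 [0, 0, 0, 0, 0, 0, 0, 0, 15, 31, 31, 2, 0, 0, 0, 0, 0] [0.0403 0.0538]
142 363.1 [0, 0, 0, 0, 0, 0, 0, 0, 23, 30, 31, 0, 0, 0, 0, 0, 0] [0.0402 0.0529]
143 363.07 [0, 0, 0, 0, 0, 0, 0, 0, 25, 30, 31, 0, 0, 0, 0, 0, 0] [0.0402 0.052 ]
144 363.13 [0, 0, 0, 0, 0, 0, 0, 0, 25, 29, 30, 3, 0, 0, 0, 0, 0] [0.0403 0.051 ]
145 363.27 [0, 0, 0, 0, 0, 0, 0, 0, 28, 28, 30, 12, 0, 0, 0, 0, 0] [0.0405 0.0501]
tick [0.04148102 0.06094205 0.        ]
tick [-0.10973922  0.06117666  0.        ]
tabtop [0.0332351  0.03569248 0.052     ]
tabtop [0.03066094 0.03633588 0.052     ]
tabtop [0.04556484 0.03181469 0.052     ]
```

The travel to the mark is about 69 mm. I'll descend along the plate normal onto the tab and grip it.

Run:
```python
from meas import *
import pickle
gripper_to(.42)
servo_line(GW(.04,0,.13),vel=.15)
servo_line(GW(.04,0,.07),vel=.12)
print(servo_line(GW(.04,0,.017),vel=.05,force_limit=5))
s=read_state();f0=np.array(s["ft_force"]);print(guy(s["tcp_pos"]),f0)
gripper_to(0.)
s=read_state();print(s["time"],s["width"],guy(s["tcp_pos"]),RG.T@(np.array(s["ft_force"])-f0))
c=capture("wrist");pickle.dump(c,open("w3.pkl","wb"));cv2.imwrite("pics/w3.png",crop(c,160,60,320,240,2.5))
print(proj(c,[GW(.0404,.06,.007),GW(-.029,.06,.007)]).round(1).tolist())
```

```text
False
[ 0.04001895 -0.00016505  0.01730733] [0.18968245 0.38700432 0.05730336]
18.275 0.128939855539807 [ 0.04043369 -0.00016461  0.01741743] [0.54705104 1.71687587 5.08887791]
[[319.5, 143.8], [190.4, 143.9]]
```

View pics/w3.png

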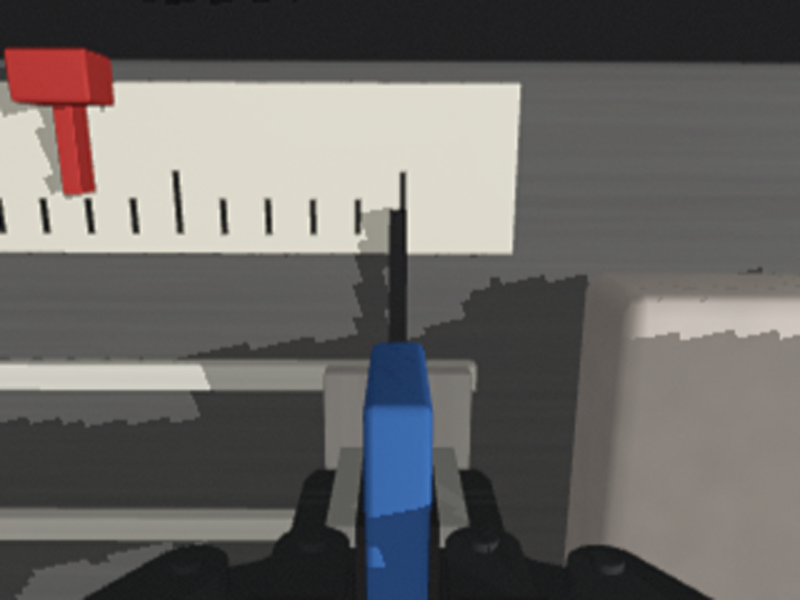

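The tab is gripped, and the pointer is still at home with its tip at crop (398,210). The mark tip is near (75,192). I'll pull about 60 mm, then close the rest by image.

Run:
```python
from meas import *
import pickle
servo_line(GW(.0404-.062,0,.0174),vel=.05)
sleep(.3)
s=read_state();print(s["time"],s["width"],guy(s["tcp_pos"]),RG.T@np.array(s["ft_force"]))
c=capture("wrist");pickle.dump(c,open("w4.pkl","wb"));cv2.imwrite("pics/w4.png",crop(c,260,100,120,90,6.6))
print(proj(c,[GW(.0404-.062,.06,.007),GW(-.029,.06,.007)]).round(1).tolist())
for o in red(c)[-12:]:print(*o)
for o in black(c,.0404-.062)[:12]:print(o[0],o[1],o[3])
```

```text
20.0083 0.13136767864519117 [-2.04632160e-02  5.65916572e-05  1.74397392e-02] [5.46218388 1.14738379 5.69923576]
[[317.4, 144.2], [303.6, 144.3]]
126 303.5 6 [-0.0289  0.0695]
127 303.5 6 [-0.0289  0.0689]
128 303.5 6 [-0.0289  0.0684]
129 303.0 7 [-0.0292  0.0679]
130 303.0 7 [-0.0292  0.0674]
131 303.0 7 [-0.0292  0.0669]
132 303.5 8 [-0.029   0.0664]
133 303.5 8 [-0.029   0.0659]
134 303.5 8 [-0.029   0.0654]
135 304.0 7 [-0.0287  0.0648]
136 304.0 7 [-0.0287  0.0643]
137 303.4 5 [-0.029   0.0638]
141 322.0 [-0.0191  0.0617]
142 322.0 [-0.0191  0.0612]
143 322.0 [-0.0191  0.0607]
144 319.42 [-0.0205  0.0601]
145 319.13 [-0.0206  0.0596]
146 319.16 [-0.0206  0.0591]
147 319.17 [-0.0206  0.0585]
148 319.18 [-0.0206  0.058 ]
149 319.2 [-0.0206  0.0575]
150 319.18 [-0.0206  0.0569]
151 319.17 [-0.0206  0.0564]
152 319.17 [-0.0206  0.0559]
```

View pics/w4.png

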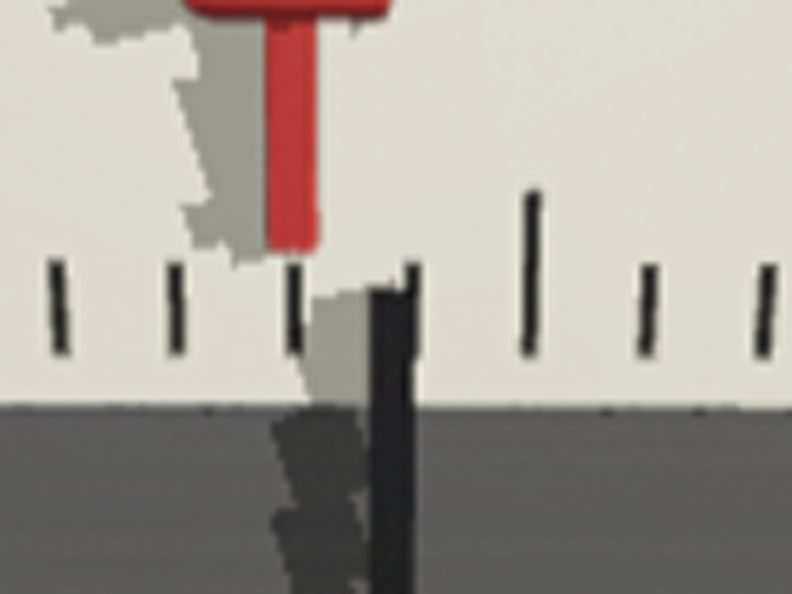

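The pointer column is at 319.2 px and the mark at 303.5–304, so about 8.2 mm remain. I'll creep on in small steps without overshooting, hold, then ease back.

Run:
```python
from meas import *
import pickle
cmd=.0404-.062
def gap():
    c=capture("wrist");p=-guy(read_state()["tcp_pos"])[0]
    b=np.median([o[3][0] for o in black(c,-p) if .05<o[3][1]<.0595])
    r=np.mean([o[3][0] for o in red(c) if .0638<o[3][1]<.070])
    return b-r,c
gp,c=gap();print("gap",gp)
for fr in(.8,.9,1.0):
    if not .0003<gp<.010:break
    cmd-=gp*fr-(.0002 if fr==1 else 0);servo_line(GW(cmd,0,.0174),vel=.03);sleep(.1)
    gp,c=gap();print(read_state()["time"],"gap",gp)
t=read_state()["time"];sleep(.95)
gp,c=gap();s=read_state();print("held from",t,"to",s["time"],gp,guy(s["tcp_pos"]),RG.T@np.array(s["ft_force"]))
pickle.dump(c,open("w5.pkl","wb"));cv2.imwrite("pics/w5.png",crop(c,260,100,120,90,6.6))
```

```text
gap 0.008400000000000001
20.6333 gap 0.0014000000000000054
21.0333 gap 0.0004000000000000045
21.4333 gap 9.999999999999593e-05
held from 21.4333 to 22.4333 9.999999999999593e-05 [-2.84134433e-02  9.37117180e-05  1.74245941e-02] [6.6956428  1.49865066 6.12792153]
```

View pics/w5.png

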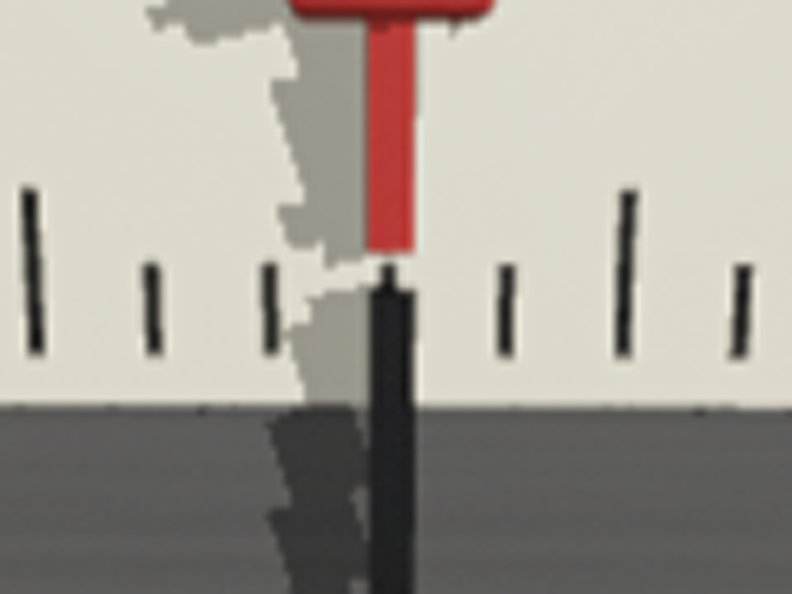

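Pointer and mark line up (columns 391 and 390 in the crop), held for about 1 s. Now I'll ease home. I've used all 12 viewings, so the remaining checks are numeric.

Run:
```python
from meas import *
import pickle
servo_line(GW(.0404-.005,0,.0174),vel=.04)
servo_line(GW(.0408,0,.0174),vel=.015);sleep(.3)
s=read_state();print(s["time"],s["width"],guy(s["tcp_pos"]),RG.T@np.array(s["ft_force"]))
c=capture("wrist");print(np.median([o[3][0] for o in black(c,.0404) if .05<o[3][1]<.0595]))
c3=pickle.load(open("w3.pkl","rb"));print("home before",np.median([o[3][0] for o in black(c3,.0404) if .05<o[3][1]<.0595]))
```

```text
25.025 0.1280650102736488 [ 0.04084634 -0.00014026  0.01745753] [ 2.0858927  -3.20871397  4.06756235]
0.0404
home before 0.04
```

Run:
```python
from meas import *
from fit import W
import pickle
for w in(.17,.22,.42):gripper_to(w)
servo_line(GW(.04,0,.07),vel=.06);servo_line(GW(.04,0,.13),vel=.15);servo_line(GW(0,0,.13),vel=.15);sleep(.3)
c=capture("wrist");c2=pickle.load(open("w2.pkl","rb"))
for k in(c2,c):print("ptr",np.median([o[3][0] for o in black(k,.0404) if .05<o[3][1]<.0595]),"mark",np.mean([o[3][0] for o in red(k)[-12:]]))
servo_line(GW(-.06,0,.22),vel=.2)
s=read_state();print(s["time"],s["ft_force"],guy(s["tcp_pos"]))
# change check vs. first top/side pictures (bystanders)
t0,s0=pickle.load(open("c0.pkl","rb"))
t=capture("top");d=np.abs(t["frame"].astype(int)-t0["frame"]).max(2)
for n,(x0,y0,x1,y1) in dict(bottle=(322,108,352,150),block=(278,218,312,252),plates=(158,208,212,270),scope=(222,110,315,185),small=(345,250,392,295),pink=(415,120,472,200)).items():
    print(n,"changed frac",(d[y0:y1,x0:x1]>45).mean().round(3))
f=t["frame"].astype(int);m=((f[...,2]>180)&(f[...,1]>90)&(f[...,1]<175)&(f[...,0]<100)).astype(np.uint8)
nl,_,st,ce=cv2.connectedComponentsWithStats(m)
print([(st[i].tolist(),ce[i].round().tolist()) for i in range(1,nl) if st[i][4]>60])
tr=[.4517,-.3919,-.3372]
print("expected bar",proj(t,W(tr,[[.075,0,.178],[-.075,0,.178]])).round(1).tolist(),"inner tray",proj(t,W(tr,[[a*.09,b*.046,.005] for a in(1,-1) for b in(1,-1)])).round(0).tolist())
cv2.imwrite("pics/end_top.png",t["frame"])
```

```text
ptr 0.0404 mark -0.02886666666666667
ptr 0.04045 mark -0.02894166666666667
28.8583 [ 0.71435988 -0.44314907 -0.40089665] [-5.98650364e-02  6.37058649e-05  2.19431706e-01]
bottle changed frac 0.0
block changed frac 0.0
plates changed frac 0.0
scope changed frac 0.0
small changed frac 0.34
pink changed frac 0.283
[([371, 254, 17, 15, 129], [379.0, 261.0]), ([533, 372, 107, 28, 829], [593.0, 388.0])]
expected bar [[490.5, 212.1], [473.4, 269.8]] inner tray [[451.0, 210.0], [481.0, 220.0], [433.0, 268.0], [464.0, 279.0]]
```

Pointer home and mark unchanged; bystanders unchanged. The "small" and "pink" changes are probably the arm in view, so I'll clear the arm and check.

Run:
```python
from meas import *
from fit import W
import pickle
s=read_state();servo_line(np.array(s["tcp_pos"])+[0,0,.14],vel=.25)
move_to([.232,-.499,.36],down(-.43)); servo_line([.232,-.499,.24],vel=.2);sleep(.3)
s=read_state();print(s["time"],s["tcp_pos"],s["ft_force"])
t0,s0=pickle.load(open("c0.pkl","rb"))
t=capture("top");sd=capture("side")
d=cv2.absdiff(t["frame"],t0["frame"]).max(2)
for n,(x0,y0,x1,y1) in dict(bottle=(322,108,352,150),block=(278,218,312,252),plates=(158,208,212,270),scope=(222,110,315,185),gauge=(240,130,375,225),small=(345,250,392,295),pink=(415,120,472,200)).items():
    print(n,(d[y0:y1,x0:x1]>45).mean().round(3))
tr=[.4517,-.3919,-.3372]
for k,(x0,y0,x1,y1) in((t,(425,190,520,300)),(sd,(215,280,340,400))):
    f=cv2.cvtColor(k["frame"],cv2.COLOR_BGR2HSV);m=cv2.inRange(f,(5,130,60),(18,255,255))[y0:y1,x0:x1]
    r=cv2.minAreaRect(np.argwhere(m)[:,::-1].astype(np.float32));print("orange box",(cv2.boxPoints(r)+[x0,y0]).round(0).tolist())
    P=[[a*.075,b*.031,.005] for a in(1,-1) for b in(1,-1)]+[[a*.075,b*.007,.178] for a in(1,-1) for b in(1,-1)]
    r=cv2.minAreaRect(proj(k,W(tr,P)).astype(np.float32));print("expected  ",cv2.boxPoints(r).round(0).tolist())
```

```text
Traceback (most recent call last):
plant.IKError: the arm cannot follow that straight line within its joint ranges
```

Run:
```python
from meas import *
from fit import W
import pickle
s=read_state();p=np.array(s["tcp_pos"]);print(p)
move_to([.50,-.19,.38],down(0.06))
move_to([.30,-.46,.38],down(-.43)); servo_line([.232,-.499,.26],vel=.2);sleep(.3)
s=read_state();print(s["time"],s["tcp_pos"],s["ft_force"])
t0,s0=pickle.load(open("c0.pkl","rb"))
t=capture("top");sd=capture("side")
d=cv2.absdiff(t["frame"],t0["frame"]).max(2)
for n,(x0,y0,x1,y1) in dict(bottle=(322,108,352,150),block=(278,218,312,252),plates=(158,208,212,270),scope=(222,110,315,185),gauge=(240,130,375,225),small=(345,250,392,295),pink=(415,120,472,200)).items():
    print(n,(d[y0:y1,x0:x1]>45).mean().round(3))
tr=[.4517,-.3919,-.3372]
for k,(x0,y0,x1,y1) in((t,(425,190,520,300)),(sd,(215,280,340,400))):
    f=cv2.cvtColor(k["frame"],cv2.COLOR_BGR2HSV);m=cv2.inRange(f,(5,130,60),(18,255,255))[y0:y1,x0:x1]
    r=cv2.minAreaRect(np.argwhere(m)[:,::-1].astype(np.float32));print("orange box",(cv2.boxPoints(r)+[x0,y0]).round(0).tolist())
    P=[[a*.075,b*.031,.005] for a in(1,-1) for b in(1,-1)]+[[a*.075,b*.007,.178] for a in(1,-1) for b in(1,-1)]
    r=cv2.minAreaRect(proj(k,W(tr,P)).astype(np.float32));print("expected  ",cv2.boxPoints(r).round(0).tolist())
```

```text
[ 0.57297108 -0.1700657   0.26573185]
31.95 [ 0.23239024 -0.49901076  0.26056485] [-0.08163048  0.33286305  0.53327233]
bottle 0.0
block 0.0
plates 0.0
scope 0.0
gauge 0.0
small 0.0
pink 0.0
orange box [[442.0, 264.0], [461.0, 201.0], [496.0, 212.0], [478.0, 275.0]]
expected   [[439.0, 266.0], [458.0, 202.0], [493.0, 213.0], [475.0, 276.0]]
orange box [[212.0, 368.0], [235.0, 275.0], [328.0, 297.0], [305.0, 391.0]]
expected   [[214.0, 372.0], [228.0, 307.0], [321.0, 328.0], [307.0, 393.0]]
```

```bash
python3 -c "
from plant import *
hand_in();print(read_state()['time'])"
```

```text
the job is handed in; nothing more can be done
the job is handed in; nothing more can be done
```

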